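# Size an unmarked tamper in the stepped gauge

## Task

Take the tamper that stands on the square rubber mat and find which bore of the stepped gauge it fits: set it straight down on the smallest bore first and feel round for the hole, and only if it will not enter go on to the next larger one. Push gently, never forcing it; leave it upright and fully home in the smallest bore that takes it, let go and lift the hand well clear. Leave the two tampers on the coasters, the cup and the portafilter where they are.

Things in the scene. Friction and masses are not known exactly. Their poses are not given: they have to be found in the camera images.
- gauge: The stepped gauge, fixed: wooden base 88 x 252 mm with three bored aluminium blocks (64 x 62 mm) in a row like stairs, the smallest bore in the lowest, on a springy rubber bed (sinks 1 mm per 8 N, at most 3 mm). Origin: centre of the underside; x across the row, y along it, z up. Bores 12 mm deep, flat floor, 1 mm chamfer. Over 25 N between tamper and gauge counts as forcing.
- bore_small (a point): Nominal centre of the small bore's mouth, at gauge x = 0, y = +70 mm, level with its block's top 28 mm above the worktop; bore 43.2 mm across, for the 42 mm foot. Fixed to the base: the real bore lies up to 3 mm from here along the row, either way (to be felt), and true across it. The block slips along the row if pushed sideways over 10 N.
- bore_middle (a point): Nominal centre of the middle bore's mouth, at gauge x = 0, y = 0 mm, level with its block's top 32 mm above the worktop; bore 47.2 mm across, for the 46 mm foot. Fixed to the base: the real bore lies up to 3 mm from here along the row, either way (to be felt), and true across it. The block slips along the row if pushed sideways over 10 N.
- bore_large (a point): Nominal centre of the large bore's mouth, at gauge x = 0, y = -70 mm, level with its block's top 36 mm above the worktop; bore 51.2 mm across, for the 50 mm foot. Fixed to the base: the real bore lies up to 3 mm from here along the row, either way (to be felt), and true across it. The block slips along the row if pushed sideways over 10 N.
- mat: Square black rubber mat, 80 x 80 x 3 mm, fixed; origin at the centre of its underside, top at z = 3 mm. The tamper on it is the one to be sized.
- tamper_a_handle (a point): Tamper a: round steel foot 16 mm high, thin brass neck, upright wooden handle, a cylinder 28 mm across from 25 to 65 mm above the underside, domed top at 71 mm; 0.18 to 0.35 kg. Foot 42, 46 or 50 mm across, unmarked, each tamper different. This point: middle of the handle, on the axis, 45 mm above the underside; z up along the axis.
- tamper_b_handle (a point): Tamper b: round steel foot 16 mm high, thin brass neck, upright wooden handle, a cylinder 28 mm across from 25 to 65 mm above the underside, domed top at 71 mm; 0.18 to 0.35 kg. Foot 42, 46 or 50 mm across, unmarked, each tamper different. This point: middle of the handle, on the axis, 45 mm above the underside; z up along the axis.
- tamper_c_handle (a point): Tamper c: round steel foot 16 mm high, thin brass neck, upright wooden handle, a cylinder 28 mm across from 25 to 65 mm above the underside, domed top at 71 mm; 0.18 to 0.35 kg. Foot 42, 46 or 50 mm across, unmarked, each tamper different. This point: middle of the handle, on the axis, 45 mm above the underside; z up along the axis.
- tamper_a_foot (a point): Centre of the underside of tamper a's foot; z up along the axis.
- tamper_b_foot (a point): Centre of the underside of tamper b's foot; z up along the axis.
- tamper_c_foot (a point): Centre of the underside of tamper c's foot; z up along the axis.
- cup: Espresso cup, 58 x 87 x 55 mm; origin at its underside. Leave alone.
- portafilter: Portafilter with wooden handle, 203 x 95 x 52 mm, lying; origin at its underside. Leave alone.
Mind the look-alikes: they are no part of the job. What is shaped like the part that bears tamper_c_handle but green or purple is not meant.

How it is judged:
On the way, in this order (a step that is already met when the one before it is completed fails the run):
1. The tamper from the mat is tried at the smallest bore: set down on its mouth, or entering it (((x of tamper_a_foot in the frame of gauge between -0.006 and 0.006 m and y of tamper_a_foot in the frame of gauge between 0.062 and 0.078 m and z of tamper_a_foot in the frame of gauge below 0.027 m) or (x of tamper_b_foot in the frame of gauge between -0.006 and 0.006 m and y of tamper_b_foot in the frame of gauge between 0.062 and 0.078 m and z of tamper_b_foot in the frame of gauge below 0.03 m and contact force between tamper_b and gauge above 1 N) or (x of tamper_c_foot in the frame of gauge between -0.006 and 0.006 m and y of tamper_c_foot in the frame of gauge between 0.062 and 0.078 m and z of tamper_c_foot in the frame of gauge below 0.03 m and contact force between tamper_c and gauge above 1 N))), for 0.02 s.
2. It is home in the smallest bore, or, being too large for it, is tried at the middle bore: entering it or set down on its mouth (((x of tamper_a_foot in the frame of gauge between -0.006 and 0.006 m and y of tamper_a_foot in the frame of gauge between 0.062 and 0.078 m and z of tamper_a_foot in the frame of gauge below 0.0175 m and angle between tamper_a_foot's own z axis and vertical below 0.08 rad) or (x of tamper_b_foot in the frame of gauge between -0.006 and 0.006 m and y of tamper_b_foot in the frame of gauge between -0.008 and 0.008 m and z of tamper_b_foot in the frame of gauge below 0.031 m) or (x of tamper_c_foot in the frame of gauge between -0.006 and 0.006 m and y of tamper_c_foot in the frame of gauge between -0.008 and 0.008 m and z of tamper_c_foot in the frame of gauge below 0.034 m and contact force between tamper_c and gauge above 1 N))), for 0.02 s.
3. It is fully home in the smallest bore that takes it, released, with the hand lifted clear ((((x of tamper_a_foot in the frame of gauge between -0.006 and 0.006 m and y of tamper_a_foot in the frame of gauge between 0.062 and 0.078 m and z of tamper_a_foot in the frame of gauge below 0.0175 m and angle between tamper_a_foot's own z axis and vertical below 0.08 rad) and distance between the grasp point and tamper_a_handle above 0.06 m and contact force between tamper_a and the fingers below 0.05 N and distance of each of tamper_b_foot, tamper_c_foot from where it was at the start of the episode below 0.02 m and horizontal distance between each of tamper_b_foot, tamper_c_foot and mat above 0.06 m) or ((x of tamper_b_foot in the frame of gauge between -0.006 and 0.006 m and y of tamper_b_foot in the frame of gauge between -0.008 and 0.008 m and z of tamper_b_foot in the frame of gauge below 0.0215 m and angle between tamper_b_foot's own z axis and vertical below 0.08 rad) and distance between the grasp point and tamper_b_handle above 0.06 m and contact force between tamper_b and the fingers below 0.05 N and distance of each of tamper_a_foot, tamper_c_foot from where it was at the start of the episode below 0.02 m and horizontal distance between each of tamper_a_foot, tamper_c_foot and mat above 0.06 m) or ((x of tamper_c_foot in the frame of gauge between -0.006 and 0.006 m and y of tamper_c_foot in the frame of gauge between -0.078 and -0.062 m and z of tamper_c_foot in the frame of gauge below 0.0255 m and angle between tamper_c_foot's own z axis and vertical below 0.08 rad) and distance between the grasp point and tamper_c_handle above 0.06 m and contact force between tamper_c and the fingers below 0.05 N and distance of each of tamper_a_foot, tamper_b_foot from where it was at the start of the episode below 0.02 m and horizontal distance between each of tamper_a_foot, tamper_b_foot and mat above 0.06 m))), for 0.2 s.
At the end, for the whole second after the job is handed in: Tamper from the mat released and at rest in its fitting bore: upright to 0.08 rad, sunk 10.5 mm or more, within 6 mm across and 8 mm along the row of the nominal centre; hand over 60 mm off its handle; other tampers within 20 mm, cup and portafilter within 30 mm of their starts (((((x of tamper_a_foot in the frame of gauge between -0.006 and 0.006 m and y of tamper_a_foot in the frame of gauge between 0.062 and 0.078 m and z of tamper_a_foot in the frame of gauge below 0.0175 m and angle between tamper_a_foot's own z axis and vertical below 0.08 rad) and distance between the grasp point and tamper_a_handle above 0.06 m and contact force between tamper_a and the fingers below 0.05 N and distance of each of tamper_b_foot, tamper_c_foot from where it was at the start of the episode below 0.02 m and horizontal distance between each of tamper_b_foot, tamper_c_foot and mat above 0.06 m) and linear speed of tamper_a below 0.01 m/s) or (((x of tamper_b_foot in the frame of gauge between -0.006 and 0.006 m and y of tamper_b_foot in the frame of gauge between -0.008 and 0.008 m and z of tamper_b_foot in the frame of gauge below 0.0215 m and angle between tamper_b_foot's own z axis and vertical below 0.08 rad) and distance between the grasp point and tamper_b_handle above 0.06 m and contact force between tamper_b and the fingers below 0.05 N and distance of each of tamper_a_foot, tamper_c_foot from where it was at the start of the episode below 0.02 m and horizontal distance between each of tamper_a_foot, tamper_c_foot and mat above 0.06 m) and linear speed of tamper_b below 0.01 m/s) or (((x of tamper_c_foot in the frame of gauge between -0.006 and 0.006 m and y of tamper_c_foot in the frame of gauge between -0.078 and -0.062 m and z of tamper_c_foot in the frame of gauge below 0.0255 m and angle between tamper_c_foot's own z axis and vertical below 0.08 rad) and distance between the grasp point and tamper_c_handle above 0.06 m and contact force between tamper_c and the fingers below 0.05 N and distance of each of tamper_a_foot, tamper_b_foot from where it was at the start of the episode below 0.02 m and horizontal distance between each of tamper_a_foot, tamper_b_foot and mat above 0.06 m) and linear speed of tamper_c below 0.01 m/s)) and distance of each of cup, portafilter from where it was at the start of the episode below 0.03 m); the robot touches nothing.
It fails at once if The tamper is forced: more than 25 N between a tamper and the gauge (contact force between any of tamper_a, tamper_b, tamper_c and gauge above 25 N).
It fails at once if A bystander is pushed more than 30 mm away or a spare tamper knocked over (distance of any of cup, portafilter from where it was at the start of the episode above 0.03 m or angle between any of tamper_a_foot, tamper_b_foot, tamper_c_foot's own z axis and vertical above 0.7 rad).
It also fails if it takes over 64 s, if anything falls off the work surface, if the arm or the gripper's body presses on something with over 40 N, if the wrist force passes 120 N, or if a joint passes its speed limit or range.

## Robot

A 6-joint arm with a two-finger parallel gripper is mounted at the origin on a cart in front of the work surface, level with it; the furniture and walls round the work are solid. World frame = base frame: x ahead of the robot, y to its left, z up, the work surface at z = 0. Lengths are in m, angles in rad, forces in N, time in s.
With the tool pointing down it reaches from about 0.3 to 0.75 m from the base axis. Payload 8.5 kg.
Tool frame: the origin (TCP) lies at the very end of the fingers, on their centre line; the grasp point (between the pads) lies 19 mm behind it; z points along the fingers, y is the line along which they close (so a half turn about z gives the same grasp; the last joint's range is limited). The gripper opens to 88 mm and grips with 3 to 60 N. Pads are 18 mm wide; open, the fingers measure 123 mm over their backs; the gripper's body (75 mm by 187 mm) begins 45 mm behind the grasp point.
Start: joints at [-1.541, 0.381, 1.297, -0, 1.464, -0.215], TCP at [0.133, -0.534, 0.239] pointing down, gripper open.
Joint ranges: [-3.11, 3.11], [-0.89, 2.33], [0.22, 2.48], [-1.42, 4.56], [0.17, 2.85], [-2.88, 2.88]. Speed limits (rad/s): [2.39, 2.39, 3.14, 3.14, 3.14, 3.14].

## Interface

Orientations are given as a unit quaternion [w, x, y, z].
In Python, from station import robot, eoat, status, capture gives the robot as it stands. Calls block until the motion is done:
- robot.movep(position, orientation): joint-space move of the TCP to a pose.
- robot.servo_line(position, orientation=None, feed=0.15, max_force=None): straight line of the TCP; orientation=None keeps the orientation; feed is the mean speed in m/s. With max_force (N) it stops when the force on the tool has changed by that much, and returns True; else False.
- robot.goto_joints(angles): joint-space move.
- eoat.grip(opening): opening from 0.0 (shut) to 1.0 (fully open); the grip force is fixed at half the most; returns when the fingers have stopped.
- robot.dwell(seconds).
- robot.ik(position, orientation): joint angles nearest the present ones, or None.
- status.read_state(): the state.
- capture(name): name is "side" or "top"; returns a dict with "img" (400x640x3 uint8, red, green, blue), "range_z" (400x640 float32, m along the optical axis (not along the pixel's ray), 0 where there is no reading), "fx", "fy", "cx", "cy" (pixels), "R" (3x3) and "t" (3): a world point X has camera coordinates R X + t. Camera axes: x right, y down, z forward; pixel columns grow to the right and rows downward; lengths in m; the calibration is good to about 2 mm. A picture is of the moment at which its call begins.
A pose or a line that the arm cannot do raises robot.IKError and nothing moves.
- robot.job_done(): hands the job in; it is judged then, once.
The state is a dict: "time": time; "qpos": joint angles; "dq": joint speeds; "joint_torque": joint torques, N m; "position": TCP position; "ee_rot": TCP orientation; "contact_force": force on the tool from outside, world axes, zero at the start; "ft_torque": the same for the moment, N m; "width": opening from 0.0 (shut) to 1.0 (fully open); "finger_force": force on a finger pad.
Only numpy, scipy, OpenCV 4.12 (cv2) and the standard library are available. Lean on these libraries where they do the work, as an engineer would, in place of code of your own. Each camera call takes 0.05 s, during which the arm holds its last target. There are 200 camera calls.

## Working session

There is one attempt and no reset: what is moved stays moved. The work goes in short steps, each a Python script; the robot and the scene stay as the last script left them, time stands still between calls to the robot, and variables do not carry over. Pictures are saved under pics/ and viewed, at most 10 in all, crops included, and the job is handed in when it is done.

```bash
mkdir -p pics
python3 - <<'E'
from station import robot,eoat,status,capture
import cv2,numpy as np
for n in ("side","top"):
    c=capture(n); cv2.imwrite(f"pics/{n}0.png",c["img"][:,:,::-1]); np.savez(f"{n}0.npz",**c)
    print(n,c["fx"],c["cx"],c["cy"],c["R"].tolist(),c["t"])
print(status.read_state())
E
```

```text
side 382.37258051311846 319.56941512512566 201.65749956948437 [[-0.9974139632145355, 0.07156956431865773, -0.0065714114093269865], [0.03623780353456324, 0.42183771573138357, -0.9059468876162216], [-0.06206615486449531, -0.903842209154765, -0.4233403516918397]] [0.55204512 0.05187076 1.31801657]
top 461.51705625180955 315.83497311908246 198.7567285297166 [[-0.3910664755108169, -0.9203422570762592, 0.006094388511145687], [-0.8371739027409283, 0.35296042888246376, -0.4178023362938871], [0.38237006721378, -0.1684905501293309, -0.908517510131778]] [0.19347865 0.50369907 1.34827534]
{'time': 0.1, 'qpos': array([-1.54129224e+00,  3.81118779e-01,  1.29814217e+00, -2.58459891e-05,
        1.46361735e+00, -2.15258747e-01]), 'dq': array([-0.00126481, -0.00199851, -0.00216675, -0.0010603 , -0.00141486,
       -0.0002791 ]), 'joint_torque': array([ 2.39203167e-03, -4.38652074e+01, -2.24913758e+01,  7.13762152e-02,
        3.42399033e-02, -8.06307776e-05]), 'position': array([ 0.1332852 , -0.53334657,  0.23821924]), 'ee_rot': array([-6.41244609e-04,  9.92520361e-01,  1.22077511e-01,  4.68253680e-05]), 'contact_force': array([-0.05059315,  0.02016602,  0.46574247]), 'ft_torque': array([-0.00654893, -0.00742533,  0.01873647]), 'finger_force': 0.0, 'width': 1.0010548942904365}
```

View pics/top0.png

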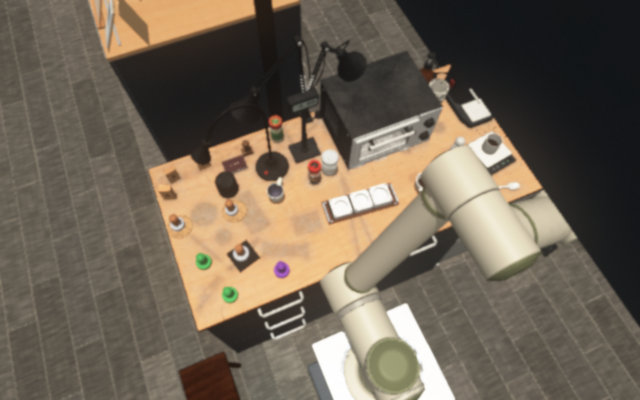

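View pics/side0.png

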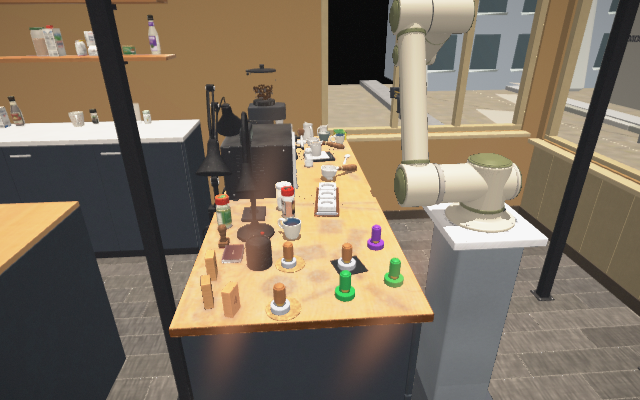

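Top view: wooden/steel tampers stand at (241,252) on the black mat, and at (177,222) and (232,208) on coasters. Green look-alikes are at (203,261) and (230,294), and a purple one at (282,269). The one meant is the tamper at (241,252), because it is on the square black mat and has a wooden handle; in the side view it is at (347,257). The gauge is at (361,202). Next is an enlarged crop to confirm.

```bash
cat > util.py <<'E'
import numpy as np,cv2
def cloud(c):
    z=np.asarray(c["range_z"],float); v,u=np.mgrid[:400,:640]
    P=np.stack([(u-c["cx"])/c["fx"]*z,(v-c["cy"])/c["fy"]*z,z],-1)
    W=(P-c["t"])@c["R"]
    W[z==0]=np.nan
    return W
E
python3 - <<'E'
from util import *
t=dict(np.load("top0.npz"));s=dict(np.load("side0.npz"))
cr=lambda c,u,v,w,h:cv2.resize(c["img"][v:v+h,u:u+w,::-1],(400,300),interpolation=cv2.INTER_CUBIC)
cv2.imwrite("pics/crop1.png",np.vstack([np.hstack([cr(t,205,220,80,60),cr(t,320,170,80,60)]),np.hstack([cr(s,315,230,64,48),cr(s,297,173,64,48)])]))
W=cloud(t)
print("scene top");
for p in [(361,202),(340,207),(381,196),(243,255),(240,248),(243,266),(360,235)]: print(p,W[p[1],p[0]].round(4))
W2=cloud(s)
for p in [(347,250),(327,188),(327,197),(327,208),(347,257)]: print(p,W2[p[1],p[0]].round(4))
# gauge z histogram map
for n,W in(("top",W),("side",W2)):
    c=W[202,361] if n=="top" else W[197,327]
    m=(np.linalg.norm(W[...,:2]-c[:2],axis=-1)<.17)&(W[...,2]>.006)&(W[...,2]<.05)
    Q=W[m]; print(n,len(Q),np.histogram(Q[:,2],bins=np.arange(.006,.05,.002)))
E
```

```text
scene top
(361, 202) [ 0.5069 -0.1701  0.0202]
(340, 207) [ 0.5192 -0.0984  0.0158]
(381, 196) [ 0.4999 -0.2414  0.0222]
(243, 255) [0.4857 0.2566 0.0194]
(240, 248) [0.4924 0.2566 0.0708]
(243, 266) [0.455  0.2688 0.0088]
(360, 235) [ 0.4065 -0.1207  0.0031]
(347, 250) [0.4998 0.2733 0.0631]
(327, 188) [ 0.5096 -0.2114  0.0369]
(327, 197) [ 0.516  -0.14    0.0315]
(327, 208) [ 0.5224 -0.068   0.022 ]
(347, 257) [0.4996 0.2757 0.0427]
top 1979 (array([311, 160,  92,  72,  85,  93,  65, 104, 103, 122,  97, 122, 132,
       117,  96,  63,  42,  35,  19,  11,  16]), array([0.006, 0.008, 0.01 , 0.012, 0.014, 0.016, 0.018, 0.02 , 0.022,
       0.024, 0.026, 0.028, 0.03 , 0.032, 0.034, 0.036, 0.038, 0.04 ,
       0.042, 0.044, 0.046, 0.048]))
side 766 (array([98, 65, 18, 25, 25, 35, 20, 34, 32, 37, 65, 82, 51, 67, 35, 41, 17,
        4,  4,  3,  5]), array([0.006, 0.008, 0.01 , 0.012, 0.014, 0.016, 0.018, 0.02 , 0.022,
       0.024, 0.026, 0.028, 0.03 , 0.032, 0.034, 0.036, 0.038, 0.04 ,
       0.042, 0.044, 0.046, 0.048]))
```

View pics/crop1.png

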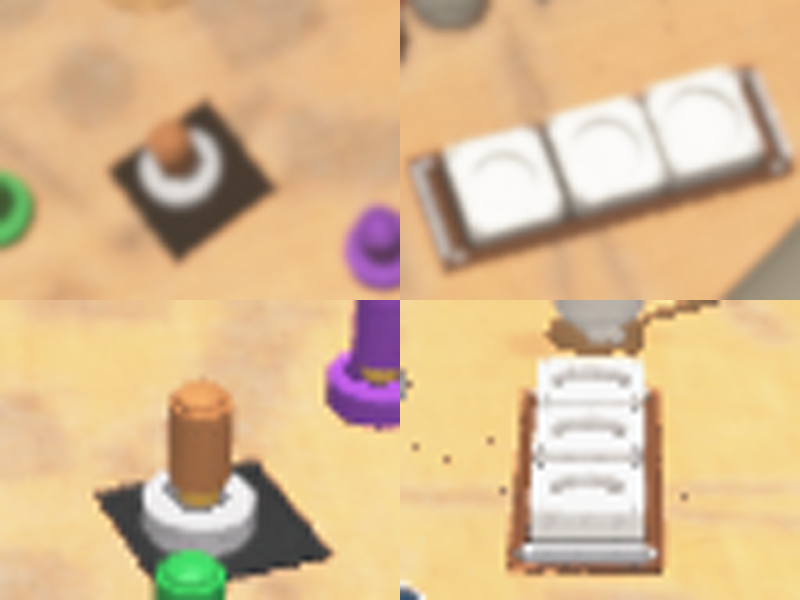

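The crop confirms it: the wooden-handled tamper is on the black mat, with the green and purple ones beside it and not on it. The gauge's smallest bore is at the left end in the top view (crop (492,185), pixel ≈(338,207)), near world y≈-0.1. Next I fit model silhouettes to both views.

```bash
cat >> util.py <<'E'
from scipy.optimize import minimize
S=8
def proj(c,X):
    p=X@np.asarray(c["R"]).T+c["t"]; return np.stack([c["fx"]*p[:,0]/p[:,2]+c["cx"],c["fy"]*p[:,1]/p[:,2]+c["cy"]],-1)
def draw(im,c,X,o,val):
    h=cv2.convexHull((((proj(c,X)-o+.5)*S)).astype(np.float32)); cv2.fillConvexPoly(im,np.round(h*16).astype(np.int32),val,shift=4)
def render(c,hulls,o,wh):
    im=np.zeros((wh[1]*S,wh[0]*S),np.float32)
    for X,v in hulls: draw(im,c,X,o,v)
    return cv2.GaussianBlur(cv2.resize(im,wh,interpolation=cv2.INTER_AREA),(0,0),.7)
def feat(c,o,wh):
    i=c["img"][o[1]:o[1]+wh[1],o[0]:o[0]+wh[0]].astype(float).min(-1); return np.clip((i-140)/60,0,1)
def ncc(a,b):
    a=a-a.mean();b=b-b.mean();return (a*b).sum()/np.sqrt((a*a).sum()*(b*b).sum()+1e-9)
def cyl(x,y,r,z0,z1,n=48):
    a=np.linspace(0,2*np.pi,n); return np.array([[x+r*np.cos(t),y+r*np.sin(t),z] for t in a for z in(z0,z1)])
def tamper(p,d):return [(cyl(p[0],p[1],d/2,.003,.019),1.),(cyl(p[0],p[1],.014,.028,.070),0.)]
def gauge(p):
    x,y,a=p[:3]; c,s=np.cos(a),np.sin(a); out=[]
    for k,(yy,h) in enumerate(((-.07,.036),(0,.032),(.07,.028))):
        yy+=p[3+k] if len(p)>3 else 0
        B=np.array([[sx*.032,yy+sy*.031,z] for sx in(-1,1) for sy in(-1,1) for z in(.012,h)])
        out.append((np.c_[x+c*B[:,0]-s*B[:,1],y+s*B[:,0]+c*B[:,1],B[:,2]],1.))
    return out
E
cat > fit.py <<'E'
from util import *
t=dict(np.load("top0.npz"));s=dict(np.load("side0.npz"))
def fit(model,p0,wins,step):
    F=[(c,o,wh,feat(c,o,wh)) for c,o,wh in wins]
    f=lambda p:-sum(ncc(render(c,model(p),o,wh),F_) for c,o,wh,F_ in F)
    sim=np.vstack([p0]+[np.array(p0)+np.eye(len(p0))[i]*step[i] for i in range(len(p0))])
    r=minimize(f,p0,method="Nelder-Mead",options=dict(initial_simplex=sim,xatol=5e-5,fatol=1e-6,maxiter=600)); return r.x.round(4),round(r.fun/len(F),4)
T=(t,(224,235),(36,38));Sd=(s,(330,240),(36,32))
for d in(.042,.046,.050):
    for w in([T],[Sd],[T,Sd]): print("tamper",d,*fit(lambda p:tamper(p,d),[.488,.261],w,[.004,.004]))
G=(t,(328,182),(66,36));H=(s,(317,181),(24,34))
a0=np.arctan2(.5192-.4999,-.0984+.2414); a0=-a0
for w in([G],[H],[G,H]): print("gauge",*fit(gauge,[.512,-.165,a0],w,[.004,.004,.03]))
print("gauge6",*fit(gauge,[.512,-.165,a0,0,0,0],[G,H],[.004,.004,.03,.002,.002,.002]))
E
python3 fit.py
```

```text
tamper 0.042 [0.498  0.2612] -0.9279
tamper 0.042 [0.4982 0.2533] -0.6359
tamper 0.042 [0.4983 0.2608] -0.7537
tamper 0.046 [0.4984 0.2611] -0.9226
tamper 0.046 [0.4982 0.253 ] -0.6474
tamper 0.046 [0.4989 0.2605] -0.7531
tamper 0.05 [0.4994 0.2612] -0.8723
tamper 0.05 [0.4977 0.2522] -0.6205
tamper 0.05 [0.4993 0.2605] -0.7165
gauge [ 0.5157 -0.1706 -0.0973] -0.9726
gauge [ 0.5139 -0.1717 -0.1006] -0.8474
gauge [ 0.5146 -0.1707 -0.0988] -0.9062
gauge6 [ 5.147e-01 -1.704e-01 -9.750e-02 -3.000e-04 -1.800e-03  7.000e-04] -0.9092
```

Gauge fit: centre ≈(0.5148,-0.1708), yaw -0.098. Tamper fit: ≈(0.498,0.260). I'll grip twice, a quarter turn apart, so the handle centres in the hand.

```bash
cat > rob.py <<'E'
from station import robot,eoat,status,capture
import numpy as np
GA=-0.098; G0=np.array([.5148,-.1708])
def Q(a): return [0.,np.cos(a/2),np.sin(a/2),0.]
def gw(x,y): c,s=np.cos(GA),np.sin(GA); return G0+[c*x-s*y,s*x+c*y]
def st(tag=""):
    s=status.read_state(); print(tag,"t%.2f"%s["time"],"p",s["position"].round(4),"F",s["contact_force"].round(2),"w %.3f"%s["width"],"ff %.1f"%s["finger_force"]); return s
E
python3 - <<'E'
from rob import *
x,y=.498,.260
print(robot.ik([x,y,.15],Q(GA+np.pi/2)),robot.ik([x,y,.15],Q(GA)),robot.ik([*gw(0,.07),.15],Q(GA)))
robot.movep([x,y,.15],Q(GA+np.pi/2)); st("above")
robot.servo_line([x,y,.029],feed=.12); st("down")
eoat.grip(0.0); st("grip1")
eoat.grip(0.6); 
robot.movep([x,y,.029],Q(GA)); st("turned")
eoat.grip(0.0); st("grip2")
robot.servo_line([x,y,.12],feed=.15); robot.dwell(.2); st("lift")
import cv2; c=capture("side"); cv2.imwrite("pics/lift.png",cv2.resize(c["img"][170:290,260:420,::-1],(800,600)))
E
```

```text
[ 2.70451778e-01  4.79357630e-01  1.40635433e+00 -4.44089210e-16
  1.25588070e+00  3.68451778e-01] [ 2.70451778e-01  4.79357630e-01  1.40635433e+00 -4.44089210e-16
  1.25588070e+00  1.93924811e+00] [-4.14474026e-01  4.31486790e-01  1.49221575e+00 -4.44089210e-16
  1.21789011e+00  1.25432230e+00]
above t3.17 p [0.4983 0.2595 0.1501] F [-0.04 -0.51 -0.57] w 0.999 ff 0.0
down t4.33 p [0.4984 0.2601 0.0297] F [0.25 0.   0.36] w 1.003 ff 0.0
grip1 t5.28 p [0.4977 0.26   0.029 ] F [-0.98 -0.31  0.92] w 0.307 ff 30.0
turned t7.23 p [0.498 0.26  0.029] F [-0.91  0.28  0.12] w 0.600 ff 0.0
grip2 t7.74 p [0.498 0.26  0.029] F [-0.89  0.08 -0.54] w 0.310 ff 30.0
lift t8.70 p [0.4976 0.2599 0.119 ] F [ 0.27 -0.19 -3.6 ] w 0.310 ff 30.0
```

View pics/lift.png

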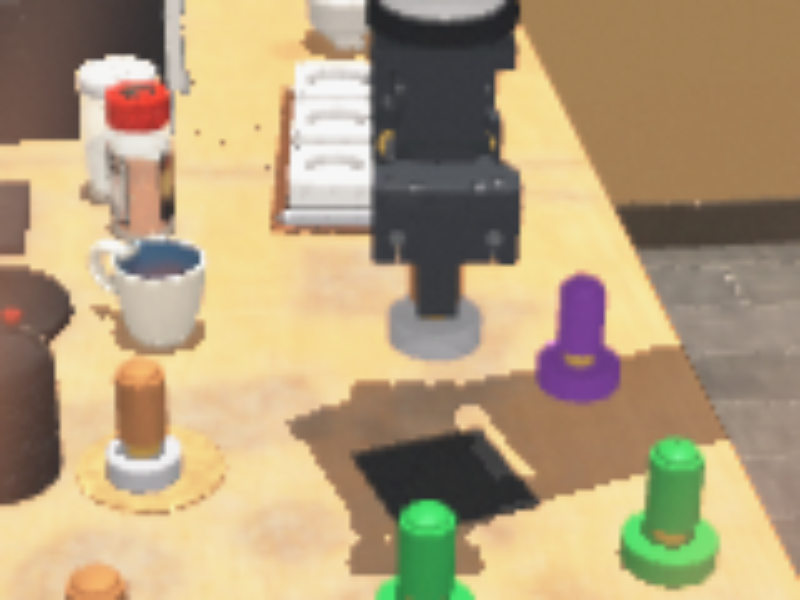

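The tamper is held upright, with its foot at crop (435,325), and the mat is empty. Now I try the small bore.

```bash
cat >> rob.py <<'E'
H=.026
def probe(gy,top,dx,dy,fmax=4.,deep=.0035,lift=.0012):
    p=gw(dx,gy+dy)
    robot.servo_line([*p,top+H+lift],feed=.04)
    F0=status.read_state()["contact_force"]
    hit=robot.servo_line([*p,top+H-deep],feed=.012,max_force=fmax)
    s=status.read_state(); F=s["contact_force"]-F0
    c,sn=np.cos(GA),np.sin(GA); Fg=np.array([c*F[0]+sn*F[1],-sn*F[0]+c*F[1],F[2]])
    print("off %.1f %.1f"%(dx*1e3,dy*1e3),"hit",hit,"z %.2f mm"%((s["position"][2]-H-top)*1e3),"Fg",Fg.round(1),"t%.2f"%s["time"])
    return hit,(s["position"][2]-H-top),Fg
E
python3 - <<'E'
from rob import *
robot.movep([*gw(0,.07),.028+H+.03],Q(GA)); st("over")
robot.servo_line([*gw(0,.07),.028+H+.005],feed=.08)
for dx,dy in [(0,0),(0,-.0015),(0,.0015),(0,-.003),(0,.003)]:
    hit,z,F=probe(.07,.028,dx,dy,lift=.002 if dy==0 else .0012)
    if not hit or z<-.0022: print("IN?"); break
st("end")
E
```

```text
over t10.11 p [ 0.5218 -0.1002  0.0841] F [-0.26  0.5  -2.46] w 0.305 ff 30.0
off 0.0 0.0 hit True z -1.05 mm Fg [ 0.2 -0.2  7.7] t11.18
off 0.0 -1.5 hit True z -1.00 mm Fg [ 0.1 -0.8  7.3] t11.71
off 0.0 1.5 hit True z -1.02 mm Fg [-0.7  0.4  7.7] t12.24
off 0.0 -3.0 hit True z -0.99 mm Fg [ 0.1 -0.5  8. ] t12.81
off 0.0 3.0 hit True z -0.91 mm Fg [-0.2  0.6  6.3] t13.39
end t13.39 p [ 0.5217 -0.098   0.0531] F [ 0.01 -0.5   3.92] w 0.309 ff 30.0
```

Run:
```python
from rob import *
done=False
for dx,dy in [(.0015,.0025),(.0015,.0008),(.0015,-.0008),(.0015,-.0025),(-.0015,-.0025),(-.0015,-.0008),(-.0015,.0008),(-.0015,.0025)]:
    hit,z,F=probe(.07,.028,dx,dy)
    if not hit or z<-.0018: print("IN?"); done=True; break
if not done:
    p=status.read_state()["position"]
    robot.servo_line([p[0],p[1],.032+H+.008],feed=.1)
    robot.servo_line([*gw(0,0),.032+H+.008],feed=.1)
    robot.servo_line([*gw(0,0),.032+H+.003],feed=.05)
    for dx,dy in [(0,0),(0,-.0015),(0,.0015),(0,-.003),(0,.003)]:
        hit,z,F=probe(0,.032,dx,dy,lift=.002 if dy==0 else .0012)
        if not hit or z<-.0018 or np.hypot(*F[:2])>2.5: print("IN?"); break
st("end")
```

```text
off 1.5 2.5 hit True z -0.92 mm Fg [-0.8  1.6  6.5] t13.92
off 1.5 0.8 hit True z -0.90 mm Fg [-0.3 -0.3  6. ] t14.44
off 1.5 -0.8 hit True z -0.91 mm Fg [-0.7  0.9  7.5] t14.97
off 1.5 -2.5 hit True z -0.90 mm Fg [ 0.9 -1.1  6.4] t15.49
off -1.5 -2.5 hit True z -0.75 mm Fg [ 0.1 -0.5  5.7] t16.01
off -1.5 -0.8 hit True z -0.73 mm Fg [-1.5 -1.6  7. ] t16.52
off -1.5 0.8 hit True z -0.75 mm Fg [-1.2 -0.3  6.9] t17.04
off -1.5 2.5 hit True z -0.62 mm Fg [-0.7 -0.1  5.2] t17.55
off 0.0 0.0 hit True z -0.70 mm Fg [-1.1  0.7  6. ] t19.52
off 0.0 -1.5 hit True z -0.58 mm Fg [-1.4 -1.1  6.8] t20.03
off 0.0 1.5 hit True z -0.45 mm Fg [-1.9  0.8  6. ] t20.53
off 0.0 -3.0 hit True z -0.41 mm Fg [ 0.5 -1.   5.1] t21.07
off 0.0 3.0 hit True z -0.40 mm Fg [-0.6 -0.7  6.7] t21.62
end t21.62 p [ 0.5146 -0.1675  0.0576] F [-0.95 -0.79  3.5 ] w 0.306 ff 30.0
```

Run:
```python
from rob import *
done=False
for dx,dy in [(.0015,.0025),(.0015,.0008),(.0015,-.0008),(.0015,-.0025),(-.0015,-.0025),(-.0015,-.0008),(-.0015,.0008),(-.0015,.0025)]:
    hit,z,F=probe(0,.032,dx,dy)
    if not hit or z<-.0013: print("IN?"); done=True; break
st("end")
if not done:
    c=capture("side"); import cv2; cv2.imwrite("pics/mid.png",cv2.resize(c["img"][150:225,280:380,::-1],(800,600),interpolation=cv2.INTER_CUBIC))
```

```text
off 1.5 2.5 hit True z -0.38 mm Fg [-1.9  0.1  6.6] t22.12
off 1.5 0.8 hit True z -0.26 mm Fg [-0.1  0.   6.3] t22.62
off 1.5 -0.8 hit True z -0.24 mm Fg [-1.2  0.2  6.4] t23.11
off 1.5 -2.5 hit True z -0.20 mm Fg [-1.7  1.3  5.7] t23.60
off -1.5 -2.5 hit True z -0.18 mm Fg [-1.1 -2.1  6.3] t24.09
off -1.5 -0.8 hit True z -0.21 mm Fg [-1.  -1.2  5.4] t24.58
off -1.5 0.8 hit True z -0.33 mm Fg [-0.7 -0.5  4.8] t25.08
off -1.5 2.5 hit True z -0.31 mm Fg [-1.9 -0.   5. ] t25.58
end t25.58 p [ 0.5131 -0.1679  0.0577] F [-0.92  0.17  3.43] w 0.307 ff 30.0
```

View pics/mid.png

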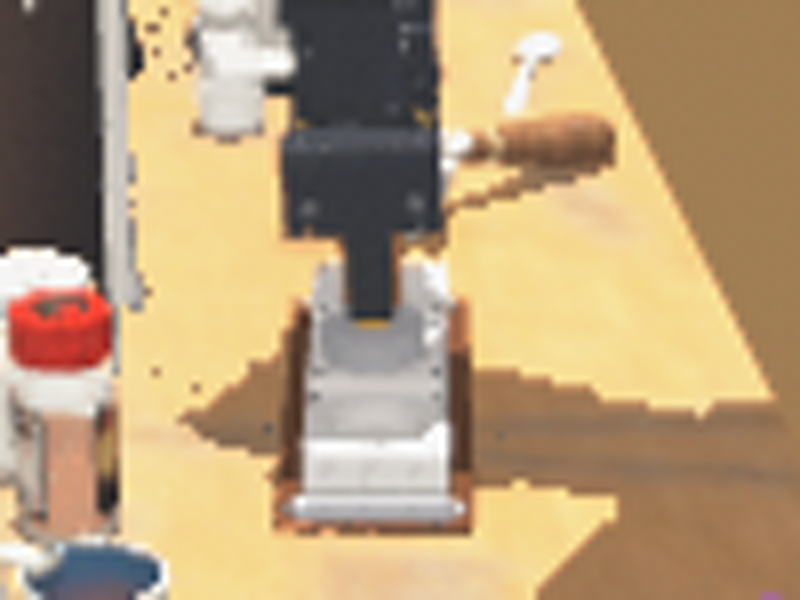

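The foot, at crop (374,340), looks slightly left of the middle block's centre line (≈379), which suggests an across error. I'll feel further out across the row before ruling this bore out.

Run:
```python
from rob import *
for dx,dy in [(-.003,.0025),(-.003,.0008),(-.003,-.0008),(-.003,-.0025),(.003,-.0025),(.003,-.0008),(.003,.0008),(.003,.0025)]:
    hit,z,F=probe(0,.032,dx,dy)
    if not hit or z<-.0010: print("IN?"); break
st("end")
```

```text
off -3.0 2.5 hit True z -0.38 mm Fg [-1.7 -0.1  5.8] t26.13
off -3.0 0.8 hit True z -0.46 mm Fg [0.3 0.3 7.5] t26.64
off -3.0 -0.8 hit True z -0.23 mm Fg [-0.6 -0.   5.8] t27.14
off -3.0 -2.5 hit True z -0.16 mm Fg [-0.8  0.3  5.1] t27.64
off 3.0 -2.5 hit True z -0.23 mm Fg [-1.1  0.2  4.9] t28.22
off 3.0 -0.8 hit True z -0.07 mm Fg [-1.6 -0.2  5.9] t28.71
off 3.0 0.8 hit True z -0.02 mm Fg [-1.1 -0.3  5.1] t29.20
off 3.0 2.5 hit True z -0.02 mm Fg [-2.4  0.7  5.1] t29.69
end t29.69 p [ 0.5177 -0.1684  0.058 ] F [-1.79  0.84  4.3 ] w 0.308 ff 30.0
```

It won't enter the middle bore anywhere, so on to the large one.

Run:
```python
from rob import *
p=status.read_state()["position"]
robot.servo_line([p[0],p[1],.036+H+.006],feed=.1)
robot.servo_line([*gw(0,-.07),.036+H+.006],feed=.1)
for dx,dy in [(0,0),(0,-.0015),(0,.0015),(0,-.003),(0,.003),(-.0015,.0025),(-.0015,.0008),(-.0015,-.0008),(-.0015,-.0025),(.0015,-.0025),(.0015,-.0008),(.0015,.0008),(.0015,.0025)]:
    hit,z,F=probe(-.07,.036,dx,dy,lift=.002)
    if not hit or z<-.0006: print("IN?"); break
st("end")
```

```text
off 0.0 0.0 hit True z 0.06 mm Fg [-0.9  0.4  5.7] t31.36
off 0.0 -1.5 hit True z 0.17 mm Fg [-1.8  0.7  7.1] t31.88
off 0.0 1.5 hit True z 0.13 mm Fg [-1.2  0.3  4.9] t32.41
off 0.0 -3.0 hit True z 0.31 mm Fg [-0.5  0.5  6.3] t32.96
off 0.0 3.0 hit True z 0.16 mm Fg [-1.4 -0.9  4.7] t33.54
off -1.5 2.5 hit True z -0.57 mm Fg [-1.2 -1.4  6. ] t34.10
off -1.5 0.8 hit False z -3.58 mm Fg [-0.4 -0.4 -0.7] t34.96
IN?
end t34.96 p [ 0.5065 -0.2395  0.0584] F [-0.91 -0.32 -2.84] w 0.307 ff 30.0
```

It has entered. Now I lower it gently, yielding to any side force.

Run:
```python
from rob import *
dx,dy=-.0015,.0008; z=status.read_state()["position"][2]
robot.dwell(.1)
F0=status.read_state()["contact_force"]; c,sn=np.cos(GA),np.sin(GA)
for i in range(12):
    zt=max(z-.003,.0495)
    hit=robot.servo_line([*gw(dx,-.07+dy),zt],feed=.015,max_force=4)
    s=status.read_state(); F=s["contact_force"]-F0; z=s["position"][2]
    g=np.array([c*F[0]+sn*F[1],-sn*F[0]+c*F[1]])
    print(hit,"z %.4f"%z,"Fg",g.round(1),"Fz %.1f"%F[2],"off",dx,dy,"t%.2f"%s["time"])
    if hit and z<.0525 or z<.0498: break
    if hit or np.hypot(*g)>1.5:
        n=g/max(np.hypot(*g),1e-6)*.0004; dx+=n[0]; dy+=n[1]
        if hit: z+=.001; robot.servo_line([*gw(dx,-.07+dy),z],feed=.03)
st("end")
```

```text
False z 0.0553 Fg [-1.5  0.5] Fz 0.1 off -0.0015 0.0008 t35.42
False z 0.0521 Fg [-1.  -0.7] Fz -0.2 off -0.0018811884487780566 0.0009212244468668716 t35.77
True z 0.0504 Fg [-1.6  0. ] Fz 6.6 off -0.0018811884487780566 0.0009212244468668716 t35.98
end t35.98 p [ 0.5057 -0.2393  0.0504] F [-0.73 -0.33  3.41] w 0.309 ff 30.0
```

Run:
```python
from rob import *
from util import *
eoat.grip(1.0); p=st("open")["position"]
robot.servo_line([p[0],p[1],.24],feed=.12); 
robot.servo_line([p[0]-.12,p[1]-.05,.24],feed=.2); robot.dwell(.3); st("up")
out=[]
for n,(u,v,w,h) in(("top",(300,165,100,75)),("side",(280,150,100,75))):
    c=capture(n); W=cloud(c); out.append(cv2.resize(c["img"][v:v+h,u:u+w,::-1],(400,300),interpolation=cv2.INTER_CUBIC))
    q=gw(-.0018,-.069); m=(np.hypot(W[...,0]-q[0],W[...,1]-q[1])<.018)&(W[...,2]>.06)&(W[...,2]<.2)
    print(n,m.sum(),np.nanmax(W[m][:,2]) if m.any() else None)
cv2.imwrite("pics/fin.png",np.hstack(out))
```

```text
open t36.98 p [ 0.5054 -0.2389  0.0499] F [0.42 0.33 1.07] w 1.000 ff 0.0
up t39.81 p [ 0.3858 -0.2887  0.2399] F [-0.53 -0.2  -0.09] w 1.002 ff 0.0
top 31 0.10080563193025499
side 65 0.09613988430729246
```

View pics/fin.png

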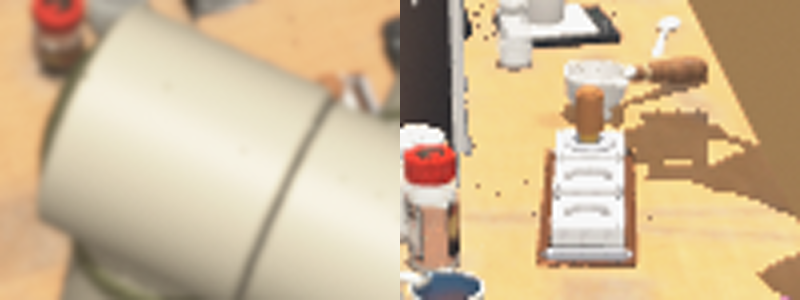

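The tamper stands upright at (590,115), sunk in the large bore. Its top reads about 96 mm (95 expected when home), and the hand is clear.

```bash
python3 -c "
from station import robot
print(robot.job_done())"
```

```text
the job is handed in; nothing more can be done
None
```

The mat tamper would not enter the small or middle bore, so I left it upright in the large bore, released with the hand lifted clear, and handed the job in; no verdict came back.

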